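Set the bench tester to its yellow range

ROBOT

A 6-joint arm with a two-finger parallel gripper is mounted at the origin on the work surface. World frame = base frame: x ahead of the robot, y to its left, z up, the work surface at z = 0. Lengths are in m, angles in rad, forces in N, time in s.
With the tool pointing down it reaches from about 0.275 to 0.85 m from the base axis. Payload 19 kg.
Tool frame: the origin (TCP) lies between the finger pads; the fingertips stand 17 mm ahead of it and the grasp point (between the pads) lies 2 mm behind it; z points along the fingers, y is the direction in which the jaws open and shut (so a half turn about z gives the same grasp; the last joint's range is limited). The gripper opens to 85 mm and grips with 20 to 120 N. Pads are 22 mm wide; open, the fingers measure 114 mm over their backs; the gripper's body (76 mm by 85 mm) begins 54 mm behind the grasp point. The pads swing forward as they close: fully open they stand 13 mm farther back than shut.
Start: joints at [0.999, 0.15, 1.437, -0, 1.554, -0.134], TCP at [0.244, 0.521, 0.216] pointing down, gripper open.
Joint ranges: [-2.8, 2.8], [-0.68, 2.1], [0.12, 2.68], [-1.39, 4.53], [0.16, 2.79], [-2.81, 2.81]. Speed limits (rad/s): [1.89, 1.89, 2.22, 3.01, 3.01, 3.01].

INTERFACE

Orientations are given as [roll, pitch, yaw] about the fixed x, y, z axes, in that order (R = Rz(yaw) Ry(pitch) Rx(roll)).
In Python, from rig import bot, viewer, workorder gives the robot as it stands.
- The arm moves only by the shell command python3 -m crank 'ROWS'. ROWS is text: rows parted by semicolons, each of 7 numbers parted by spaces: the turn, a rotation vector about the world's x, y, z in rad, then the shift along the world's x, y, z in mm, then the opening, from 0 (shut) to 1 (fully open). In form: ax ay az x y z jaw; .... A call has 1 to 12 rows; each row shifts and turns the commanded pose from where the row before left it; what a row does not reach is not made up. A row lasts 1/8 s, in which the tool goes at most 62.5 mm and 10.7 degrees, less where a joint would pass 70% of its speed; a pose out of reach is approached as far as the arm can. A call is refused whole if a number of a shift passes 62.5 or a number of a turn 0.188, either way. A call with a gripper value outside its range is refused whole. The fingers move at their own pace and stop on an object; the grip force is fixed at half the most. Time passes only in rows, so rows that do not move let the fingers close. It gives the time, the measured TCP pose, the force and the opening at its end, in the units of the state.
- bot.state(): the state, without advancing time (a new reading comes with each control period).
- viewer.snapshot(name): name is "side" or "top"; returns a dict with "color" (480x640x3 uint8, blue, green, red), "z_map" (480x640 float32, m along the optical axis (not along the pixel's ray), 0 where there is no reading), "K" (3x3 intrinsics, pixels), "distortion" ([k1, k2, p1, p2, k3] as OpenCV has them; the pictures are not rectified), "R" (3x3) and "t" (3): a world point X has camera coordinates R X + t. Camera axes: x right, y down, z forward; pixel columns grow to the right and rows downward; lengths in m; the calibration is good to about 2 mm. A picture is of the moment at which its call begins.
- workorder.sign_off(): hands the job in, once; it reports no verdict.
The state is a dict: "time_s": time; "q": joint angles; "qd": joint speeds; "joint_efforts": joint torques, N m; "eef_pos": TCP position; "tcp_rot": TCP orientation; "contact_force": force on the tool from outside, world axes, zero at the start; "moment": the same for the moment, N m; "width": opening from 0.0 (shut) to 1.0 (fully open).
Only numpy, scipy, OpenCV 4.12 (cv2) and the standard library are available. Lean on these libraries where they do the work, as an engineer would, in place of code of your own. Each camera call takes 0.05 s, during which the arm holds its last target.

TASK

Set the bench tester to its yellow range: with the fingertips, push the orange tab of the rotary selector round, without pinching it, until it points at the yellow marker and rests there. Only then press the green button on the tester right down, and let it go. Leave the loose parts (glass jar, bearing ring and small socket) where they stand.

Things in the scene. Friction and masses are not known exactly. Their poses are not given: they have to be found in the camera images.
- tester: Grey bench tester, a fixed case 290 mm (x: -150 to +140) by 300 mm (y: -150 to +150), 70 mm tall. Origin: on the bench under the selector's vertical axis; z up; x points away from the robot (within 0.4 rad). Its flat deck (70 mm up) carries the selector, the green button, a meter (6 mm proud at most, round x -98, y -70 mm) and four coloured marker discs.
- selector (a joint): Selector angle, rad; 0: tab points along tester +x; grows counter-clockwise seen from above. Detents hold it at 7 stations: 0, +-0.524, +-1.047, +-1.571; stops at +-1.70. The outer four have markers; it starts at or between the middle three. A click takes about 6 N pushed sideways at 75 mm radius; past half-way it snaps on by itself to the next station, ahead of the finger.
- tab (a point): Centre of the selector's orange tab: 71 mm from the axis, 20 mm above the deck. x axis: outwards along the tab. The tab runs from the grey hub (radius 45 mm, top 30 mm above the deck) to 95 mm from the axis, is 18 mm wide over its black rubber cheeks (which span 49 to 93 mm) and stands from 5 to 35 mm above the deck. A white line on top shows where it points.
- aim (a point): The point where the tab points: 110 mm from the selector's axis along the tab's middle, 2 mm above the deck (in free air beyond the tab's end). It lies over a marker's centre when the selector points at that marker.
- marker_yellow: Yellow range marker, the one to select: a fixed round disc 28 mm across and 2 mm thick on the tester's deck, 110 mm from the selector's axis, at one of the four outermost stations (which of them changes). Origin: centre of its underside.
- marker_red: Red range marker, same disc at another station; not wanted.
- marker_blue: Blue range marker, same disc at another station; not wanted.
- marker_white: White range marker, same disc at another station; not wanted.
- button (a joint): Travel in m of the green push button: 0 released, 0.006 fully down; a spring pushes it back up, about 5 N holds it fully down.
- button_top (a point): Centre of the top face of the green push button, 32 mm across, in a black housing on the tester's deck 100 mm towards tester -x and 80 mm towards tester +y from the selector's axis. It is pressed straight down.
- jar: Bystander: amber glass jar with white cap, 66 mm across, 100 mm tall, loose on the bench beside the tester. Origin: centre of its underside.
- bearing: Bystander: steel bearing ring, 72 mm across, 22 mm tall, loose on the bench on the tester's other side. Origin: centre of its underside.
- socket: Bystander: dark steel spanner socket, 26 mm across, 34 mm tall, standing loose on the deck's far left corner (tester x about 112 mm, y about 118 mm). Origin: centre of its underside.

How it is judged:
On the way, in this order (a step that is already met when the one before it is completed fails the run):
1. the selector points at the yellow marker and rests there (horizontal distance between aim and marker_yellow below 0.01 m and velocity of joint selector between -0.1 and 0.1 rad/s), for 0.3 s.
2. the green button is pressed right down (value of joint button above 0.0045 m and horizontal distance between aim and marker_yellow below 0.01 m), for 0.1 s.
At the end, for the whole second after the job is handed in: The selector rests pointing at the yellow marker (its aiming point within 10 mm of the marker's centre, about 5 degrees) and, after having been pressed at least 4.5 of its 6 mm, the green button is released (within 1.5 mm of its top) (all of step 1 and value of joint button below 0.0015 m); the robot touches nothing.
It fails at once if the tab is pinched: fingers press both of its cheeks at once (over 1.5 N each) (contact force between the fingers and selector_c2 above 1.5 N and contact force between the fingers and selector_c3 above 1.5 N).
It fails at once if the green button is pressed while the selector does not point at yellow (value of joint button above 0.003 m and horizontal distance between aim and marker_yellow above 0.02 m).
It fails at once if the jar is lifted, carried or pushed more than 20 mm, or tipped (distance of jar from where it was at the start of the episode above 0.02 m or angle between jar's own z axis and vertical above 0.5 rad).
It fails at once if the bearing is lifted, carried or pushed more than 20 mm, or tipped (distance of bearing from where it was at the start of the episode above 0.02 m or angle between bearing's own z axis and vertical above 0.5 rad).
It fails at once if the socket is lifted, carried or pushed more than 20 mm, or tipped (distance of socket from where it was at the start of the episode above 0.02 m or angle between socket's own z axis and vertical above 0.5 rad).
It also fails if it takes over 58 s, if anything falls off the work surface, if the arm or the gripper's body presses on something with over 40 N, if the wrist force passes 120 N, or if a joint passes its speed limit or range.

## Working session

There is one attempt and no reset: what is moved stays moved. The work goes in short steps, Python scripts to look and compute and a shell command to move; the robot and the scene stay as the last step left them, time stands still between calls to the robot, and variables do not carry over. Pictures are saved under pics/ and viewed, and the job is handed in when it is done.

```bash
mkdir -p pics; ls; python3 - <<'E'
from rig import bot, viewer
import cv2,pickle
print(bot.state())
for n in("side","top"):
    s=viewer.snapshot(n); cv2.imwrite(f"pics/{n}0.png",s["color"]); pickle.dump(s,open(f"{n}0.pkl","wb")); print(s["K"],s["distortion"],s["R"],s["t"])
E
```

```text
pics
{'time_s': 0.0, 'q': array([ 9.98961288e-01,  1.50980958e-01,  1.43799916e+00,  2.13999656e-06,
        1.55383459e+00, -1.34032634e-01]), 'qd': array([-8.12761325e-05,  2.32526764e-04, -1.11747162e-03, -9.68331826e-04,
       -2.52031004e-04,  8.47900119e-04]), 'joint_efforts': array([-5.51408793e-04, -7.13052106e+01, -5.70861483e+01, -2.91206306e-04,
        9.04994609e-03, -5.14759427e-05]), 'eef_pos': array([0.24366116, 0.52052869, 0.21589422]), 'tcp_rot': array([-3.14038185e+00, -1.65425080e-04,  2.70379011e+00]), 'contact_force': array([-0.39991589, -0.08773401, -0.51262631]), 'moment': array([-0.05071125,  0.04186926, -0.00726792]), 'width': 1.000786549898073}
[[604.00468087   0.         332.33472423]
 [  0.         604.00468087 242.3389368 ]
 [  0.           0.           1.        ]] [-0.13278103  0.          0.          0.          0.        ] [[ 0.97186138 -0.23553775 -0.0027255 ]
 [-0.18473876 -0.75497711 -0.62919087]
 [ 0.14614051  0.61198981 -0.77724605]] [-0.57873062  0.17067187  0.97811391]
[[445.34361159   0.         319.0448752 ]
 [  0.         445.34361159 234.91957964]
 [  0.           0.           1.        ]] [0.01974488 0.         0.         0.         0.        ] [[ 0.01919512 -0.99959306 -0.02110143]
 [-0.98080059 -0.01472927 -0.1944563 ]
 [ 0.19406636  0.02442891 -0.98068419]] [0.02598743 0.60394054 0.72428119]
```

View pics/side0.png

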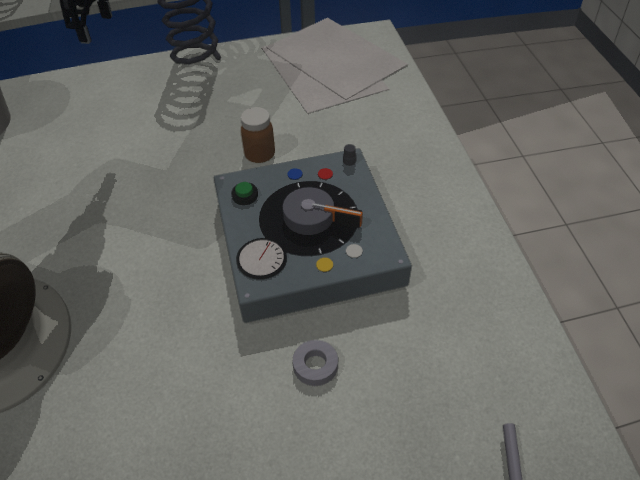

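View pics/top0.png

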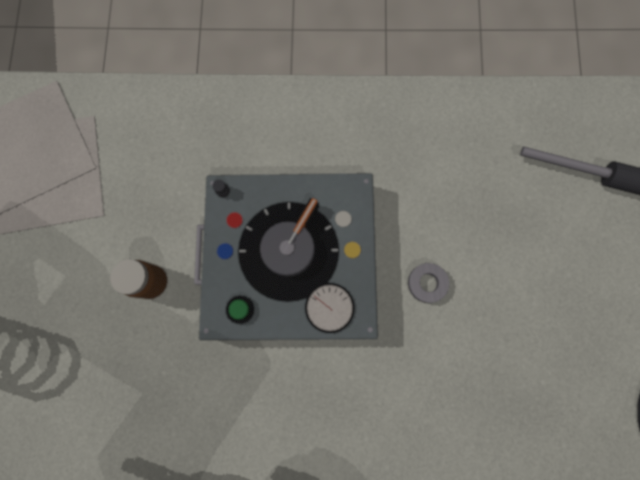

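The yellow marker is at top px (352,250), on the tester's -90° station. The tab points at (315,202), about -30°. The button is at (239,309), the jar is left and the bearing right. Next I measure positions.

```bash
cat >h.py <<'E'
import numpy as np,cv2
def pt(s,px,z):
    u=cv2.undistortPoints(np.array([[px]],float),s["K"],s["distortion"])[0,0]
    d=s["R"].T@np.array([u[0],u[1],1]); c=-s["R"].T@s["t"]
    return c+d*(z-c[2])/d[2]
def dep(s,px):
    u=cv2.undistortPoints(np.array([[px]],float),s["K"],s["distortion"])[0,0]
    z=s["z_map"][int(px[1]),int(px[0])]
    return s["R"].T@(np.array([u[0]*z,u[1]*z,z])-s["t"])
def proj(s,X):
    return cv2.projectPoints(np.array(X,float).reshape(-1,1,3),cv2.Rodrigues(s["R"])[0],s["t"],s["K"],s["distortion"])[0][:,0]
E
python3 - <<'E'
import pickle,numpy as np,cv2
from h import *
np.set_printoptions(precision=4,suppress=True)
rng={"yellow":((20,100,60),(32,255,255)),"red":((0,150,60),(6,255,255)),"red2":((174,130,60),(180,255,255)),"blue":((105,150,50),(125,255,255)),"green":((50,100,30),(85,255,255)),"orange":((5,90,60),(17,255,255))}
for n in("top","side"):
    s=pickle.load(open(n+"0.pkl","rb")); hsv=cv2.cvtColor(s["color"],cv2.COLOR_BGR2HSV)
    box=(200,170,380,345) if n=="top" else (215,145,412,310)
    for k,(a,b) in rng.items():
        m=cv2.inRange(hsv,a,b); mm=np.zeros_like(m); mm[box[1]:box[3],box[0]:box[2]]=m[box[1]:box[3],box[0]:box[2]]
        c,l,st,ce=cv2.connectedComponentsWithStats(mm)
        for i in range(1,c):
            if st[i,4]>25: print(n,k,ce[i],st[i],pt(s,ce[i],.072 if k!='green' else .085),dep(s,ce[i]))
    im=s["color"][box[1]-5:box[3]+5,box[0]-5:box[2]+5]; cv2.imwrite(f"pics/{n}0c.png",cv2.resize(im,None,fx=3,fy=3,interpolation=2))
E
```

```text
top yellow [351.9602 249.4925] [344 242  17  16 201] [ 0.5763 -0.021   0.072 ] [ 0.5764 -0.0211  0.0711]
top red [234.2119 219.7219] [228 213  14  14 151] [0.6258 0.185  0.072 ] [0.6258 0.185  0.0719]
top blue [224.6259 250.8503] [218 245  14  13 147] [0.5705 0.1984 0.072 ] [0.5706 0.1986 0.0713]
top green [238.1254 308.9184] [228 299  21  21 343] [0.4718 0.167  0.085 ] [0.4716 0.1655 0.0922]
top orange [305.1895 215.1   ] [294 198  23  36 190] [0.6359 0.0609 0.072 ] [0.6282 0.0591 0.1034]
side yellow [324.2165 264.268 ] [316 258  17  14 194] [ 0.5765 -0.0227  0.072 ] [ 0.5767 -0.0214  0.0702]
side red [324.8115 173.2951] [318 168  15  11 122] [0.6258 0.1837 0.072 ] [0.6261 0.1852 0.0706]
side blue [294.5 173.5] [288 169  14  10 120] [0.5706 0.1968 0.072 ] [0.5708 0.1978 0.071 ]
side green [243.5068 189.19  ] [235 182  18  16 221] [0.4716 0.1665 0.085 ] [0.4715 0.1627 0.0889]
side orange [343.234  212.8936] [324 207  39  20 141] [0.6347 0.0794 0.072 ] [0.6275 0.0525 0.1032]
side orange [339.0714 207.3929] [329 206  20   4  28] [0.6307 0.0939 0.072 ] [0.6237 0.0663 0.1033]
```

View pics/top0c.png

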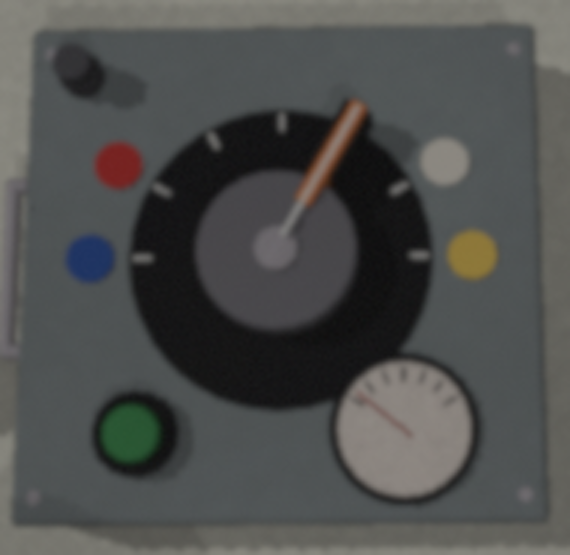

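Axis ≈ (0.5735, 0.0885), from the yellow–blue midpoint (their separation is 219.5 mm against 220 expected). Tester yaw ≈ +0.026. The predicted button position (0.471, 0.166) matches the measured one. The tab is at about -0.524, so I need to push clockwise through two clicks. I'll shut the fingers and move above the tab's left side.

```bash
python3 -m crank '0 0 0 34 -36 0 0;0 0 0 34 -36 0 0;0 0 0 34 -36 0 0;0 0 0 34 -36 0 0;0 0 0 34 -36 0 0;0 0 0 34 -36 0 0;0 0 0 34 -36 0 0;0 0 0 34 -36 0 0;0 0 0 34 -36 0 0;0 0 0 34 -36 0 0;0 0 0 34 -36 0 0;0 0 0 34 -36 0 0'
```

```text
time_s: 1.6
eef_pos: [0.6526, 0.0874, 0.2161]
tcp_rot: [-3.141, -0.001, 2.704]
contact_force: [0.5, 0.9, -0.9]
width: 0.003
```

```bash
python3 -m crank '0 0 -0.06 5 1 -35 0;0 0 0 0 0 -40 0;0 0 0 0 0 -25 0;0 0 0 0 0 -14 0;0 0 0 0 0 0 0'; python3 - <<'E'
from rig import viewer
import cv2,pickle
s=viewer.snapshot("side");pickle.dump(s,open("s1.pkl","wb"))
cv2.imwrite("pics/s1.png",cv2.resize(s["color"][100:320,200:440],None,fx=3,fy=2.7*1.0))
s=viewer.snapshot("top");cv2.imwrite("pics/t1.png",cv2.resize(s["color"][150:350,190:400],None,fx=3,fy=3))
E
```

```text
time_s: 2.22
eef_pos: [0.6565, 0.0898, 0.1019]
tcp_rot: [-3.141, -0.001, 2.644]
contact_force: [-0.4, 0.4, -0.9]
width: -0.0
```

View pics/s1.png

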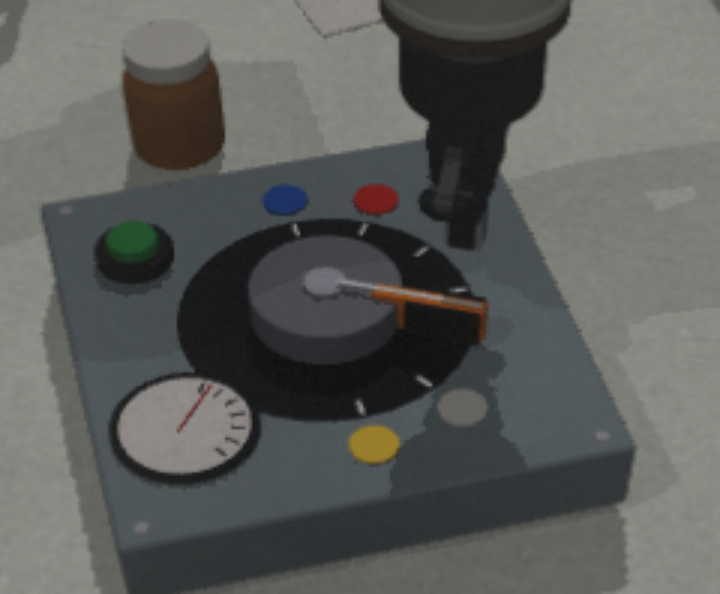

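View pics/t1.png

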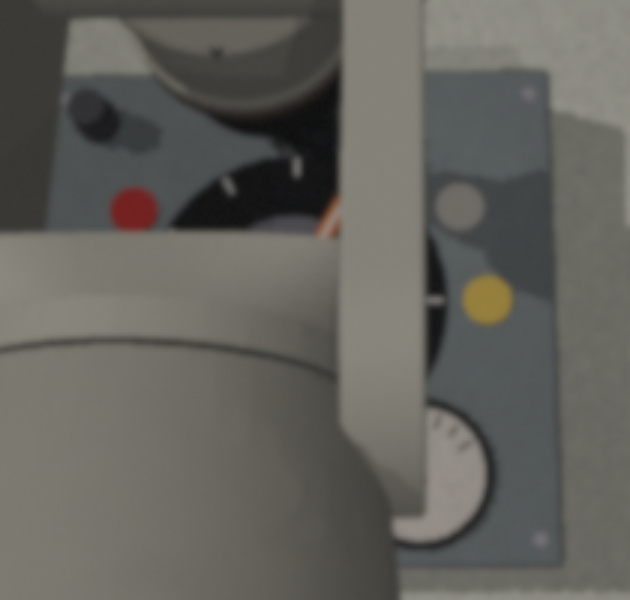

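Side view: the shut fingers, at crop px (465,240), stand clear of the tab on its counter-clockwise side. The tab's tip is at (485,320). I'll work out the arc.

```bash
python3 - <<'E'
import numpy as np
A=np.array([.5735,.0885]); prev=np.array([.6565,.0898])
for p in np.arange(-.498,-1.5,-.1):
    u=np.array([np.cos(p),np.sin(p)]);n=np.array([-u[1],u[0]])
    c=A+.075*u+.0235*n; print(round(p,3),(c*1000).round(1),((c-prev)*1000).round(1)); prev=c
E
```

```text
-0.498 [650.6  73.3] [ -5.9 -16.5]
-0.598 [648.7  65.7] [-1.9 -7.6]
-0.698 [646.1  58.3] [-2.7 -7.4]
-0.798 [642.7  51.2] [-3.4 -7.1]
-0.898 [638.6  44.5] [-4.1 -6.7]
-0.998 [633.9  38.2] [-4.7 -6.3]
-1.098 [628.6  32.4] [-5.3 -5.8]
-1.198 [622.7  27.2] [-5.9 -5.2]
-1.298 [616.3  22.6] [-6.4 -4.6]
-1.398 [609.5  18.7] [-6.8 -3.9]
-1.498 [602.4  15.4] [-7.2 -3.2]
```

```bash
python3 -m crank '0 0 0 -3 -9 0 0;0 0 0 -3 -8 0 0;0 0 -0.1 -2 -8 0 0;0 0 -0.1 -3 -7 0 0;0 0 -0.1 -3 -7 0 0;0 0 0 0 0 0 0'; python3 - <<'E'
from rig import viewer
import cv2
s=viewer.snapshot("side")
cv2.imwrite("pics/s2.png",cv2.resize(s["color"][100:320,200:440],None,fx=3,fy=2.7*1.0))
E
```

```text
time_s: 3.08
eef_pos: [0.6426, 0.0499, 0.1029]
tcp_rot: [3.141, 0.0, 2.343]
contact_force: [0.9, 0.4, -0.9]
width: -0.0
```

View pics/s2.png

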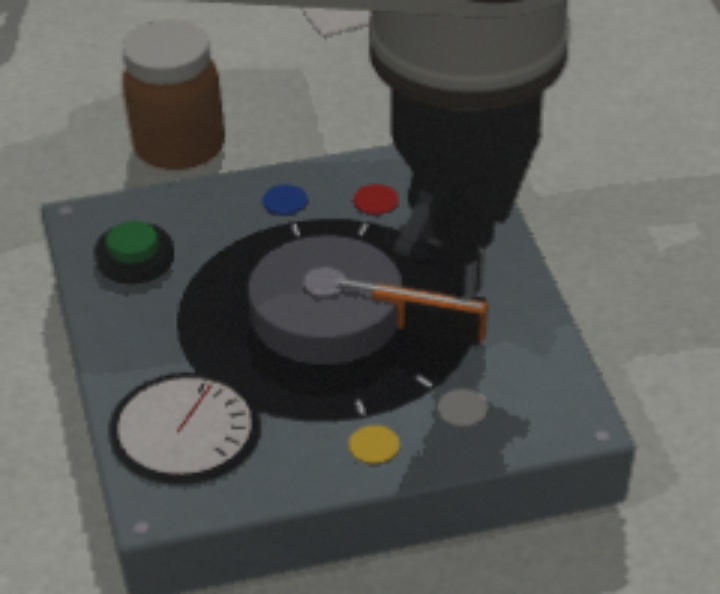

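```bash
python3 - <<'E'
import pickle
from h import *
from rig import viewer,bot
s=pickle.load(open("side0.pkl","rb"));t=pickle.load(open("top0.pkl","rb"))
print(pt(t,(314,199.5),.105),pt(t,(290.7,247.3),.105)); print(pt(s,(361,212.5),.105))
n=viewer.snapshot("side"); st=bot.state();print(st["eef_pos"],st["tcp_rot"],st["contact_force"])
e=st["eef_pos"]
for z in(.086,.1,.12):
  q=proj(n,[e[0],e[1],z]);print(q, (q-[200,100])*[3,2.7])
for c in((470,285),(470,265),(478,255),(455,230)):
  print(c,dep(n,(c[0]/3+200,c[1]/2.7+100)))
cv2.imwrite("pics/s3.png",cv2.resize(n["color"][150:240,300:400],None,fx=7,fy=6.6,interpolation=2))
E
```

```text
[0.65504306 0.04485325 0.105     ] [0.5729045  0.08154526 0.105     ]
[0.65644486 0.04469944 0.105     ]
[0.64281713 0.05051391 0.10275786] [3.14139595e+00 2.29846057e-04 2.34581479e+00] [0.59877006 0.55800693 0.37993905]
[[352.07008645 218.83762394]] [[456.21025936 320.86158464]]
[[352.25495269 213.40358559]] [[456.76485807 306.18968109]]
[[352.52509999 205.44103258]] [[457.57529996 284.69078796]]
(470, 285) [0.64605966 0.03733122 0.13286395]
(470, 265) [0.64572145 0.03793655 0.15009236]
(478, 255) [0.65084345 0.04080622 0.15459178]
(455, 230) [0.63575274 0.03496624 0.18543829]
```

View pics/s3.png

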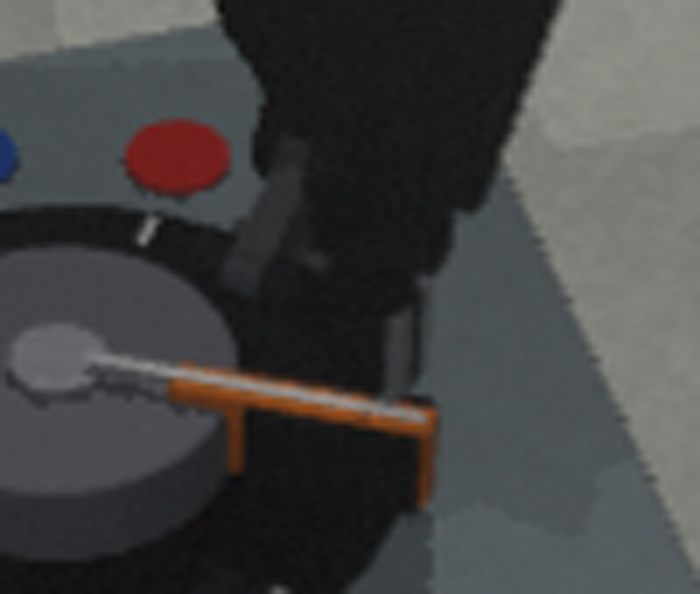

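```bash
python3 - <<'E'
import pickle
from h import *
s=pickle.load(open("s1.pkl","rb"))
for z in(.085,.1,.12,.15): print(z,(proj(s,[.6565,.0898,z])-[300,100])*[6,5])
np.set_printoptions(precision=3,suppress=True)
cv2.imwrite("pics/s1c.png",cv2.resize(s["color"][100:220,300:420],None,fx=6,fy=5,interpolation=2))
for r in range(160,196,4):
  print(r,[ (c,dep(s,(c,r)).round(3).tolist()) for c in range(344,366,4)])
E
```

```text
0.085 [[323.17074726 507.60829409]]
0.1 [[324.43743355 478.29851733]]
0.12 [[326.16451389 438.22170884]]
0.15 [[328.83977486 375.87883047]]
160 [(344, [0.635, 0.082, 0.197]), (348, [0.635, 0.056, 0.221]), (352, [0.64, 0.052, 0.223]), (356, [0.646, 0.052, 0.222]), (360, [0.657, 0.065, 0.207]), (364, [0.664, 0.066, 0.205])]
164 [(344, [0.636, 0.084, 0.186]), (348, [0.634, 0.052, 0.216]), (352, [0.639, 0.049, 0.218]), (356, [0.648, 0.057, 0.208]), (360, [0.658, 0.068, 0.196]), (364, [0.664, 0.067, 0.195])]
168 [(344, [0.629, 0.058, 0.203]), (348, [0.632, 0.046, 0.214]), (352, [0.639, 0.048, 0.21]), (356, [0.653, 0.072, 0.184]), (360, [0.659, 0.069, 0.186]), (364, [0.666, 0.07, 0.183])]
172 [(344, [0.625, 0.041, 0.211]), (348, [0.631, 0.041, 0.21]), (352, [0.637, 0.041, 0.208]), (356, [0.645, 0.046, 0.201]), (360, [0.66, 0.072, 0.174]), (364, [0.698, 0.171, 0.071])]
176 [(344, [0.624, 0.037, 0.206]), (348, [0.629, 0.033, 0.209]), (352, [0.635, 0.033, 0.208]), (356, [0.642, 0.033, 0.207]), (360, [0.66, 0.071, 0.165]), (364, [0.696, 0.162, 0.07])]
180 [(344, [0.629, 0.057, 0.177]), (348, [0.633, 0.048, 0.185]), (352, [0.637, 0.039, 0.193]), (356, [0.644, 0.038, 0.192]), (360, [0.657, 0.06, 0.168]), (364, [0.693, 0.153, 0.069])]
184 [(344, [0.653, 0.147, 0.073]), (348, [0.645, 0.089, 0.132]), (352, [0.649, 0.079, 0.141]), (356, [0.655, 0.076, 0.143]), (360, [0.662, 0.077, 0.14]), (364, [0.689, 0.139, 0.072])]
188 [(344, [0.652, 0.14, 0.07]), (348, [0.645, 0.09, 0.122]), (352, [0.65, 0.081, 0.129]), (356, [0.655, 0.074, 0.135]), (360, [0.663, 0.079, 0.128]), (364, [0.687, 0.131, 0.071])]
192 [(344, [0.649, 0.132, 0.069]), (348, [0.657, 0.133, 0.065]), (352, [0.664, 0.128, 0.069]), (356, [0.656, 0.076, 0.123]), (360, [0.677, 0.122, 0.071]), (364, [0.685, 0.122, 0.07])]
```

View pics/s1c.png

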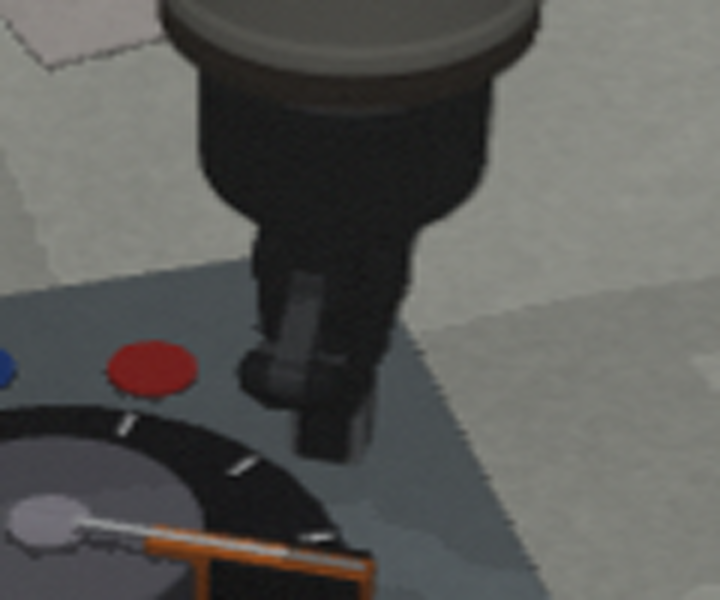

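The tab hasn't moved and there is no force. The depth readings put the visible fingertip near z ≈ 0.12, about 35 mm higher than the reported TCP implies, so the fingers went over the tab. I'll go back and check the tip height before descending.

```bash
python3 -m crank '0 0 0.1 0 0 20 0;0 0 0.1 7 20 0 0;0 0 0.1 7 20 0 0;0 0 0 0 0 0 0;0 0 0 0 0 0 0'; python3 - <<'E'
from h import *
from rig import viewer,bot
s=viewer.snapshot("side");t=viewer.snapshot("top");st=bot.state();print(st["eef_pos"],st["tcp_rot"],st["width"])
e=st["eef_pos"]
np.set_printoptions(precision=3,suppress=True)
# point cloud near the fingers
for nm,c in(("side",s),("top",t)):
    v,u=np.mgrid[0:480,0:640]; z=c["z_map"].ravel()
    p=cv2.undistortPoints(np.stack([u.ravel(),v.ravel()],1).astype(float)[:,None],c["K"],c["distortion"])[:,0]
    X=(np.c_[p*z[:,None],z]-c["t"])@c["R"]
    m=(z>0)&(np.hypot(X[:,0]-e[0],X[:,1]-e[1])<.05)&(X[:,2]>.108)
    print(nm,m.sum()); 
    for a in np.arange(.1,.26,.01):
        k=m&(X[:,2]>=a)&(X[:,2]<a+.01)
        if k.sum(): print(round(a,3),k.sum(),X[k].min(0),X[k].max(0))
cv2.imwrite("pics/s4.png",cv2.resize(s["color"][80:230,290:430],None,fx=5,fy=4,interpolation=2))
E
```

```text
time_s: 3.8
eef_pos: [0.6566, 0.0905, 0.1223]
tcp_rot: [-3.141, -0.0, 2.643]
contact_force: [0.9, 0.1, -0.2]
width: 0.001
[0.65665378 0.09019208 0.1224818 ] [-3.14136210e+00 -4.69253797e-06  2.64274485e+00] -0.0010480955146398318
side 4229
0.13 9 [0.647 0.08  0.135] [0.666 0.091 0.14 ]
0.14 51 [0.645 0.075 0.14 ] [0.669 0.091 0.15 ]
0.15 52 [0.644 0.074 0.15 ] [0.668 0.091 0.16 ]
0.16 37 [0.645 0.075 0.16 ] [0.668 0.086 0.169]
0.17 3 [0.662 0.073 0.173] [0.672 0.092 0.179]
0.18 45 [0.631 0.053 0.18 ] [0.673 0.091 0.19 ]
0.19 34 [0.627 0.049 0.191] [0.663 0.084 0.2  ]
0.2 92 [0.628 0.044 0.2  ] [0.678 0.093 0.21 ]
0.21 50 [0.635 0.044 0.21 ] [0.681 0.099 0.219]
0.22 79 [0.627 0.044 0.22 ] [0.68  0.095 0.23 ]
0.23 124 [0.629 0.045 0.23 ] [0.679 0.093 0.24 ]
0.24 153 [0.63  0.049 0.24 ] [0.669 0.088 0.25 ]
0.25 84 [0.631 0.05  0.25 ] [0.655 0.065 0.26 ]
top 13588
0.13 2 [0.646 0.087 0.138] [0.649 0.089 0.139]
0.14 15 [0.645 0.083 0.141] [0.651 0.1   0.15 ]
0.15 21 [0.645 0.081 0.151] [0.65 0.1  0.16]
0.16 13 [0.645 0.08  0.16 ] [0.651 0.1   0.17 ]
0.17 6 [0.644 0.08  0.17 ] [0.649 0.098 0.177]
0.18 21 [0.632 0.069 0.181] [0.644 0.09  0.19 ]
0.19 67 [0.628 0.06  0.19 ] [0.645 0.083 0.2  ]
0.2 38 [0.628 0.06  0.201] [0.643 0.09  0.21 ]
0.21 18 [0.627 0.059 0.21 ] [0.638 0.087 0.219]
0.22 10 [0.627 0.059 0.221] [0.637 0.083 0.228]
0.23 11 [0.632 0.066 0.23 ] [0.636 0.083 0.24 ]
0.24 23 [0.629 0.057 0.241] [0.641 0.069 0.25 ]
0.25 30 [0.631 0.057 0.25 ] [0.64  0.067 0.26 ]
```

View pics/s4.png

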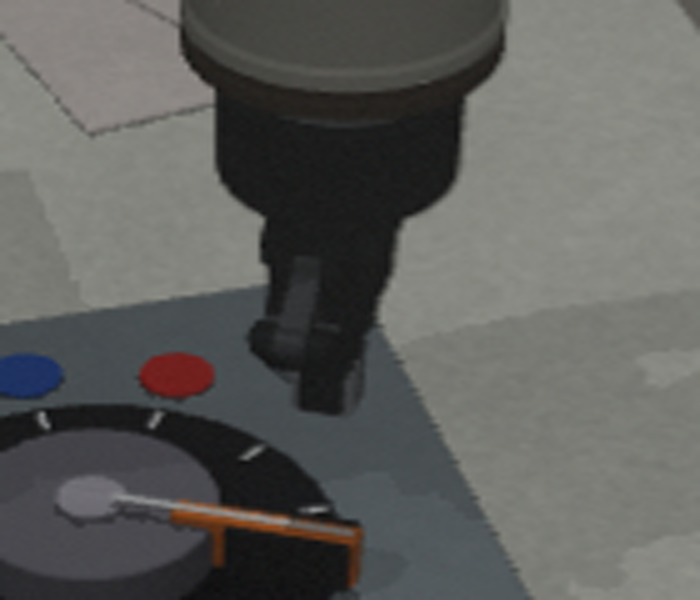

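Both cameras agree that the tip sits 15 mm above the reported TCP height, not 17 mm below it. The xy position is right. I'll aim for a tip height of about 0.086, which means a reported z of about 0.071, and descend carefully.

```bash
python3 -m crank '0 0 0 0 0 -20 0;0 0 0 0 0 -15 0;0 0 0 0 0 -8 0;0 0 0 0 0 -6 0;0 0 0 0 0 0 0'; python3 - <<'E'
from rig import viewer
from h import *
s=viewer.snapshot("side")
cv2.imwrite("pics/s5.png",cv2.resize(s["color"][100:250,290:430],None,fx=5,fy=4,interpolation=2))
for r in(200,203,206,209):print(r,[dep(s,(c,r)).round(3).tolist() for c in (350,354,358,361)])
E
```

```text
time_s: 4.53
eef_pos: [0.6567, 0.0907, 0.0732]
tcp_rot: [-3.141, -0.0, 2.644]
contact_force: [-0.2, 0.6, 0.3]
width: 0.0
200 [[0.646, 0.079, 0.102], [0.654, 0.079, 0.101], [0.661, 0.081, 0.097], [0.674, 0.104, 0.07]]
203 [[0.653, 0.102, 0.069], [0.655, 0.085, 0.087], [0.661, 0.08, 0.09], [0.672, 0.097, 0.07]]
206 [[0.651, 0.095, 0.069], [0.658, 0.092, 0.07], [0.665, 0.092, 0.069], [0.671, 0.092, 0.067]]
209 [[0.641, 0.058, 0.103], [0.648, 0.057, 0.103], [0.664, 0.086, 0.068], [0.669, 0.085, 0.067]]
```

View pics/s5.png

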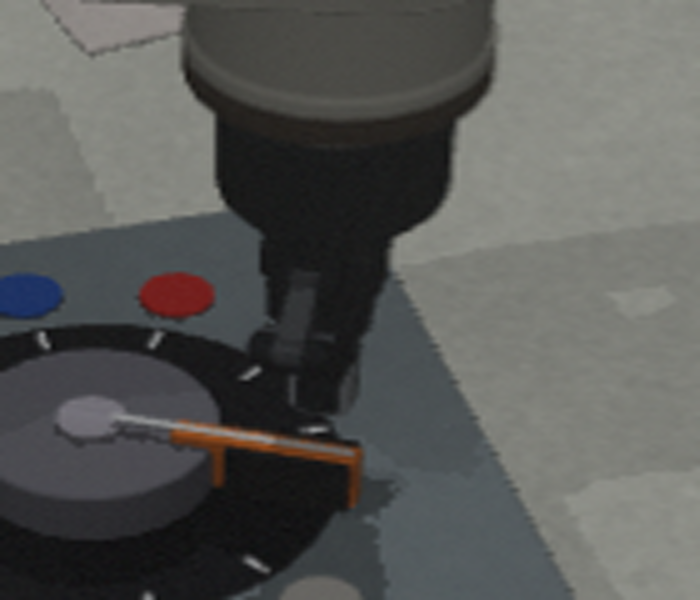

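The tip (crop 325,405) is now at z ≈ 0.087, behind the tab and below its top. I'll push through the first click.

```bash
python3 -m crank '0 0 0 -3 -9 0 0;0 0 0 -3 -8 0 0;0 0 -0.1 -2 -8 0 0;0 0 -0.1 -3 -7 0 0;0 0 0 0 0 0 0'; python3 - <<'E'
from rig import viewer
from h import *
s=viewer.snapshot("side")
cv2.imwrite("pics/s6.png",cv2.resize(s["color"][100:290,270:430],None,fx=4.5,fy=3,interpolation=2))
E
```

```text
time_s: 5.2
eef_pos: [0.6457, 0.0579, 0.0738]
tcp_rot: [3.142, 0.0, 2.443]
contact_force: [0.5, 0.3, -0.1]
width: -0.0
```

View pics/s6.png

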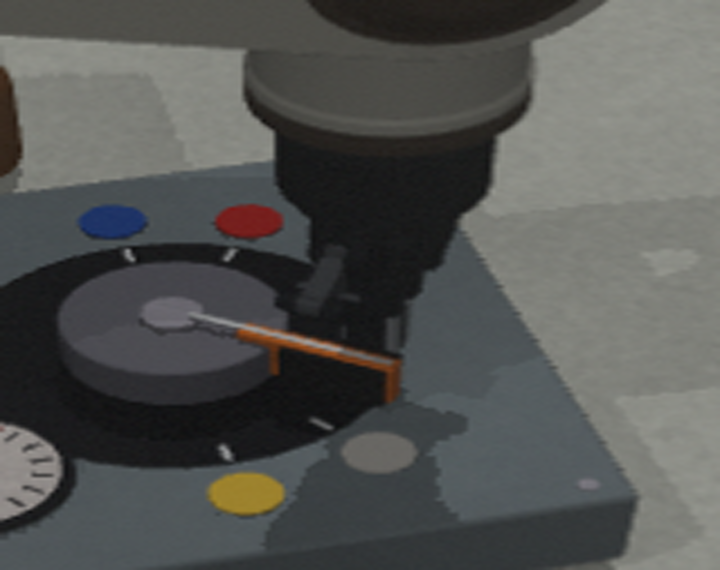

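The tab is turning (tip now at px ≈ (358,221), was (361,212)). I'll continue along the arc.

```bash
python3 -m crank '0 0 -0.1 -3 -7 0 0;0 0 -0.1 -4 -7 0 0;0 0 0 0 0 0 0'; python3 - <<'E'
from rig import viewer
from h import *
s=viewer.snapshot("side")
cv2.imwrite("pics/s7.png",cv2.resize(s["color"][100:290,270:430],None,fx=4.5,fy=3,interpolation=2))
E
```

```text
time_s: 5.62
eef_pos: [0.6387, 0.0445, 0.0736]
tcp_rot: [-3.141, 0.0, 2.246]
contact_force: [0.2, -0.3, 0.3]
width: 0.002
```

View pics/s7.png

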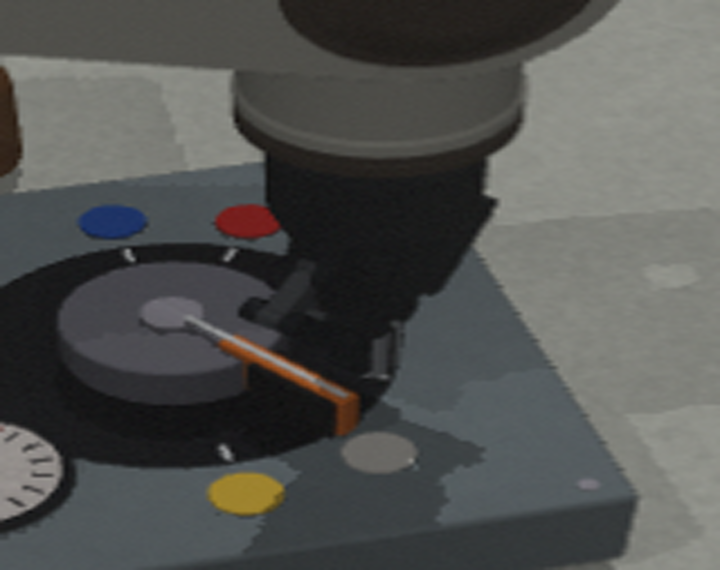

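The tab snapped to white, with a gap to the finger. On to the next click.

```bash
python3 -m crank '0 0 -0.1 -5 -6 0 0;0 0 -0.1 -5 -6 0 0;0 0 -0.1 -6 -5 0 0;0 0 -0.1 -6 -5 0 0;0 0 0 0 0 0 0'; python3 - <<'E'
from rig import viewer
from h import *
s=viewer.snapshot("side")
cv2.imwrite("pics/s8.png",cv2.resize(s["color"][100:290,270:430],None,fx=4.5,fy=3,interpolation=2))
E
```

```text
time_s: 6.3
eef_pos: [0.6167, 0.0229, 0.0736]
tcp_rot: [-3.141, -0.0, 1.847]
contact_force: [-0.8, 0.5, -0.8]
width: -0.003
```

View pics/s8.png

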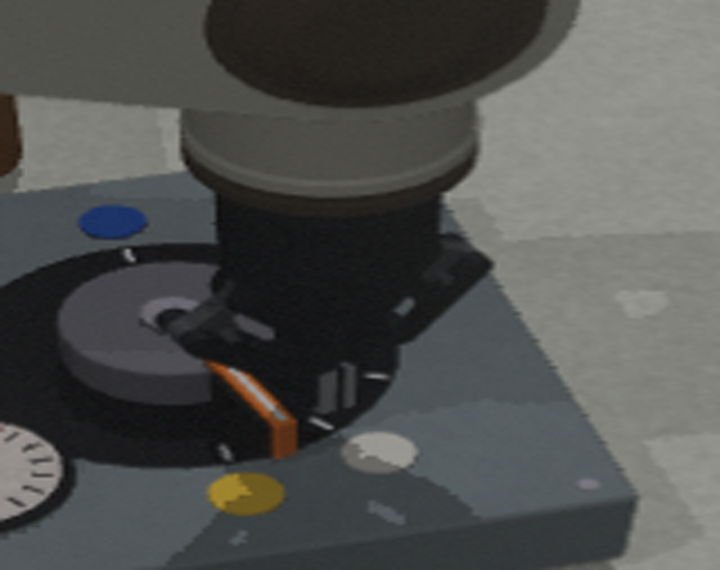

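The tab tip at crop (285,420) is about half-way and hasn't snapped yet. One more short nudge.

```bash
python3 -m crank '0 0 -0.05 -4 -2 0 0;0 0 -0.05 -4 -2 0 0;0 0 0 0 0 0 0;0 0 0 0 0 0 0'; python3 - <<'E'
from rig import viewer
from h import *
s=viewer.snapshot("side")
cv2.imwrite("pics/s9.png",cv2.resize(s["color"][100:290,270:430],None,fx=4.5,fy=3,interpolation=2))
E
```

```text
time_s: 6.85
eef_pos: [0.609, 0.019, 0.0735]
tcp_rot: [-3.142, -0.0, 1.747]
contact_force: [-0.4, 0.2, 0.0]
width: -0.001
```

View pics/s9.png

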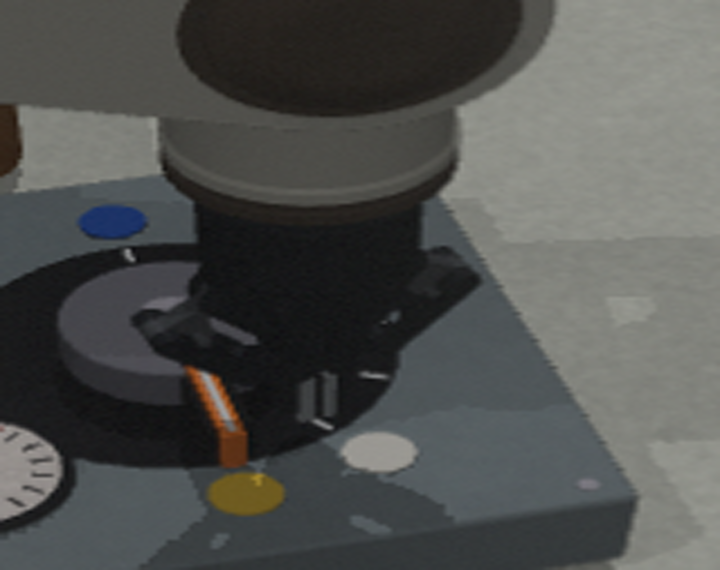

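The tab snapped onto yellow. I'll back off, lift, and travel above the button (0.4716, 0.166).

```bash
python3 -m crank '0 0 0 15 8 0 0;0 0 0 0 0 30 0;0 0 0 0 0 50 0;0 0 0 -39 35 0 0;0 0 0 -38 35 0 0;0 0 0 -38 35 0 0;0 0 0 -37 34 0 0;0 0 0 0 0 0 0;0 0 0 0 0 0 0'; python3 - <<'E'
from rig import viewer,bot
from h import *
s=viewer.snapshot("side");e=bot.state()["eef_pos"];print(e)
print(dep(s,(243,188)))
m=cv2.inRange(cv2.cvtColor(s["color"],cv2.COLOR_BGR2HSV),(5,90,60),(17,255,255));m[:200]=0;m[270:]=0;m[:,:280]=0;m[:,400:]=0
v,u=np.nonzero(m);P=np.array([dep(s,(a,b)) for a,b in zip(u,v)]);P=P[(P[:,2]>.1)&(P[:,2]<.109)];print(len(P),P.mean(0),P[P[:,1].argmin()])
cv2.imwrite("pics/s10.png",cv2.resize(s["color"][80:300,190:430],None,fx=3.2,fy=2.6,interpolation=2))
E
```

```text
time_s: 8.02
eef_pos: [0.4722, 0.1657, 0.1537]
tcp_rot: [3.141, 0.0, 1.745]
contact_force: [-0.6, -0.8, -0.4]
width: 0.002
[0.47243117 0.16539984 0.15355515]
[0.47102226 0.16639521 0.08835747]
145 [0.57511156 0.02295834 0.10350654] [ 0.57806729 -0.00894572  0.10284801]
```

View pics/s10.png

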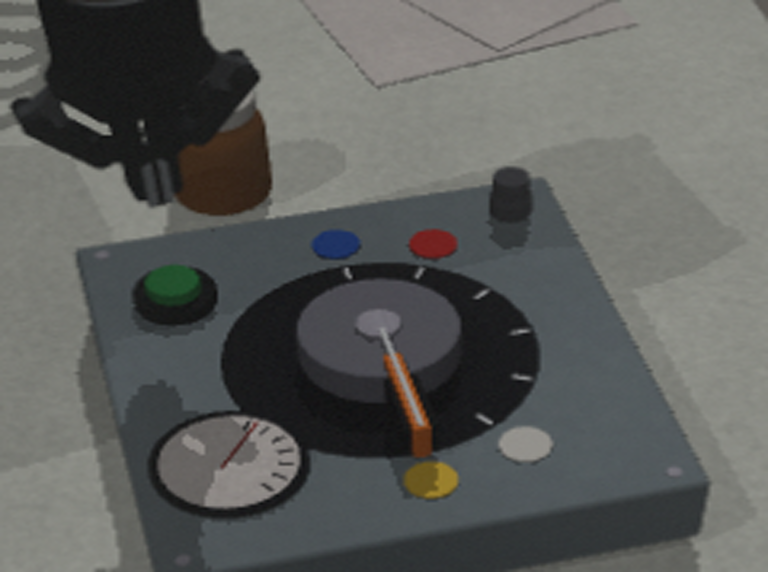

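The tab is at -1.546 rad and yellow at -1.545, so it rests on the marker. The fingers hang over the button (crop 172,285). Descending.

```bash
python3 -m crank '0 0 0 0 0 -35 0;0 0 0 0 0 -25 0;0 0 0 0 0 -11 0;0 0 0 0 0 0 0;0 0 0 0 0 0 0'; python3 - <<'E'
from rig import viewer
from h import *
s=viewer.snapshot("side")
cv2.imwrite("pics/s11.png",cv2.resize(s["color"][120:240,200:340],None,fx=5,fy=4.5,interpolation=2))
E
```

```text
time_s: 8.7
eef_pos: [0.4725, 0.1657, 0.0834]
tcp_rot: [3.14, -0.0, 1.744]
contact_force: [-0.5, 0.3, 0.2]
width: 0.001
```

View pics/s11.png

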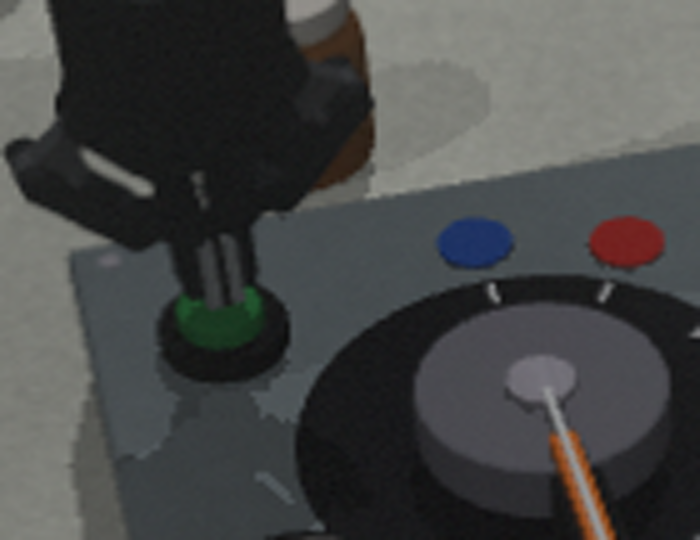

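The fingertip is over the button's middle (crop 220,300), just above it. I'll press in small steps and watch the force.

```bash
python3 -m crank '0 0 0 0 0 -3 0;0 0 0 0 0 -3 0;0 0 0 0 0 0 0'; python3 -m crank '0 0 0 0 0 -2 0;0 0 0 0 0 0 0';python3 -m crank '0 0 0 0 0 -2 0;0 0 0 0 0 0 0'
```

```text
time_s: 9.12
eef_pos: [0.4718, 0.1658, 0.0764]
tcp_rot: [3.142, -0.0, 1.744]
contact_force: [-0.4, 0.2, 2.2]
width: -0.001
time_s: 9.38
eef_pos: [0.4718, 0.1658, 0.0745]
tcp_rot: [3.142, -0.0, 1.744]
contact_force: [0.1, -0.2, 3.0]
width: 0.0
time_s: 9.62
eef_pos: [0.4718, 0.1658, 0.0725]
tcp_rot: [3.142, -0.0, 1.744]
contact_force: [-0.8, 0.4, 4.1]
width: 0.004
```

```bash
python3 -m crank '0 0 0 0 0 -2 0;0 0 0 0 0 0 0'; python3 -m crank '0 0 0 0 0 -1 0;0 0 0 0 0 0 0;0 0 0 0 0 0 0'
```

```text
time_s: 9.88
eef_pos: [0.4719, 0.1658, 0.0711]
tcp_rot: [3.141, -0.0, 1.744]
contact_force: [-4.4, -0.7, 13.7]
width: 0.001
time_s: 10.25
eef_pos: [0.4721, 0.1658, 0.0708]
tcp_rot: [3.141, 0.0, 1.744]
contact_force: [-8.9, -1.3, 25.9]
width: 0.003
```

Force rose from 4 N to 26 N with almost no further travel, so the button is bottomed. Releasing and lifting clear.

```bash
python3 -m crank '0 0 0 0 0 6 0;0 0 0 0 0 30 0;0 0 0 0 0 50 0;0 0 0 0 0 40 0;0 0 0 0 0 0 0;0 0 0 0 0 0 0'; python3 - <<'E'
from rig import viewer,bot
from h import *
s=viewer.snapshot("side");print(bot.state()["qd"].round(3),dep(s,(243,188)))
m=cv2.inRange(cv2.cvtColor(s["color"],cv2.COLOR_BGR2HSV),(5,90,60),(17,255,255));m[:200]=0;m[270:]=0;m[:,:280]=0;m[:,400:]=0
v,u=np.nonzero(m);P=np.array([dep(s,(a,b)) for a,b in zip(u,v)]);P=P[(P[:,2]>.1)&(P[:,2]<.109)].mean(0);print(np.arctan2(P[1]-.0885,P[0]-.5735))
cv2.imwrite("pics/s12.png",s["color"])
E
```

```text
time_s: 11.0
eef_pos: [0.4714, 0.1657, 0.1945]
tcp_rot: [-3.14, -0.0, 1.744]
contact_force: [-0.8, -0.7, -0.9]
width: -0.002
[0.001 0.004 0.    0.002 0.002 0.   ] [0.47086909 0.16047637 0.09431643]
-1.54612333559299
```

View pics/s12.png

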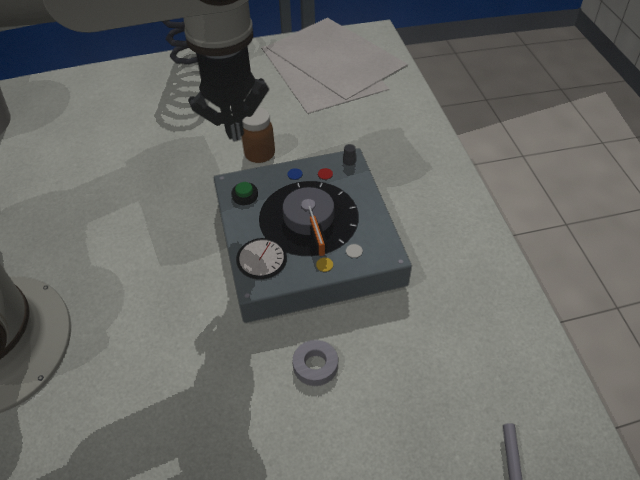

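The tab points at yellow (324,265). The button (244,190) is up. The jar, ring and socket are where they started, and the arm is clear. Handing in.

```bash
python3 -c "
from rig import workorder
print(workorder.sign_off())"
```

```text
the job is handed in; nothing more can be done
None
```

The selector now points at yellow, and after that I pressed the green button fully down and let it go. I handed the job in at about 11 s; the hand-in gives no verdict.

- **Selector:** I pushed the tab two clicks clockwise with the fingers shut, always from one side. At the end the tab measured -1.546 rad and the yellow marker -1.545 rad.
- **Button:** The force climbed from 4 N to 26 N with almost no further travel, so the button had bottomed. In the last picture it is back up. The camera has only about 2 mm accuracy, so its exact height after release is not confirmed.
- **Loose parts:** The jar, bearing ring and socket stand where they started in the last picture, judged by eye. The arm ended clear, with no contact force beyond noise.
- **Disagreement found:** With the fingers shut, both cameras showed the fingertips about 15 mm above the reported TCP, not 17 mm below it as stated. My first push therefore passed over the tab without touching it. I corrected the height from the camera depth and pushed again.

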